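# Turn a resin tin's label to the reader and log it

### The arm

A 7-joint arm with a two-finger parallel gripper is mounted at the origin on the work surface. World frame = base frame: x ahead of the robot, y to its left, z up, the work surface at z = 0. Lengths are in mm, angles in rad, forces in N, time in s.
With the tool pointing down it reaches from about 425 to 800 mm from the base axis. Payload 8.3 kg.
Tool frame: the origin (TCP) lies between the finger pads; the fingertips stand 25 mm ahead of it and the grasp point (between the pads) lies 6 mm ahead of it; z points along the fingers, y is the line along which they close (so a half turn about z gives the same grasp; the last joint's range is limited). The gripper opens to 85 mm and grips with 20 to 120 N. Pads are 22 mm wide; open, the fingers measure 114 mm over their backs; the gripper's body (76 mm by 85 mm) begins 54 mm behind the grasp point. The pads swing forward as they close: fully open they stand 13 mm farther back than shut.
Start: joints at [-1.355, 0.383, 0.016, 1.37, -0.006, 1.388, -0.046], TCP at [171.951, 600.864, 256.279] pointing down, gripper open.
Joint ranges: [-2.95, 2.95], [-0.25, 2.06], [-1.52, 1.56], [0.18, 2.33], [-1.44, 4.58], [0.02, 2.06], [-3.01, 3.01]. Speed limits (rad/s): [2.39, 2.39, 3.01, 3.01, 3.14, 3.14, 3.14].

### API

Orientations are given as a unit quaternion [x, y, z, w].
In Python, from bench import r gives the robot as it stands.
- The arm moves only by the tool move_arm, never from a script. Its argument "series" is a list that holds one entry, the list of rows, each a list of 7 numbers: the turn, a rotation vector about the tool's x, y, z in rad, then the shift along the tool's x, y, z in cm, then the closure in counts, from 0 (fully open) to 255 (shut). In form: [[[rx, ry, rz, dx, dy, dz, gripper], ...]]. A call has exactly 5 rows; each row is the pose to reach, as a shift and turn from the pose commanded when the call began, along the tool's axes at that moment; what a row does not reach only later rows make up. A row lasts 1/12 s, in which the tool goes at most 41.7 mm and 7.16 degrees, less where a joint would pass 70% of its speed; a pose out of reach is approached as far as the arm can. A call with a gripper value outside its range is refused whole. The fingers move at their own pace and stop on an object; "grip_force" is the grip in N (left out, the last holds). Time passes only in rows, so rows that repeat a pose let the fingers close, or fill a call up. It gives the time, the measured TCP pose, the force, the opening and the grip force at its end, in the units of the state.
- r.state(): the state, without advancing time (a new reading comes with each control period).
- r.snapshot(name): name is "side" or "top" or "wrist"; returns a dict with "image" (420x560x3 uint8, red, green, blue), "depth" (420x560 float32, mm along the optical axis (not along the pixel's ray), 0 where there is no reading), "fov_y" (degrees; the focal length in pixels is half the picture's height over the tangent of half this angle, whatever the lens; pixels are square), "cx", "cy" (the principal point, pixels), "k1" (the pictures are not rectified: a ray, as slopes to the right and down, at radius r is drawn at 1 + k1 r^2 times it, then the intrinsics apply), "extrinsics" (4x4, takes a point from camera to world coordinates); the wrist camera has in their place "tool_from_camera" (4x4, takes a point from camera to tool coordinates, whose origin is the TCP and whose axes are the flange's). Camera axes: x right, y down, z forward; pixel columns grow to the right and rows downward; lengths in mm; the calibration is good to about 2 mm. A picture is of the moment at which its call begins: read the wrist's pose just before it.
- r.sign_off(): hands the job in; it is judged then, once.
The state is a dict: "t": time; "joint_pos": joint angles; "dq": joint speeds; "tau": joint torques, N m; "tool_pos": TCP position; "tool_rot": TCP orientation; "contact_force": force on the tool from outside, world axes, zero at the start; "ft_torque": the same for the moment, N m; "finger_gap": finger opening in mm; "grasp_force": force on a finger pad.
Only numpy, scipy, OpenCV 4.12 (cv2) and the standard library are available. Lean on these libraries where they do the work, as an engineer would, in place of code of your own. Each camera call takes 0.05 s, during which the arm holds its last target. There are 200 camera calls.

### The job

Log the tin of resin that stands on the small turntable. With a fingertip on the tin's rim, without pushing on the turntable itself or leaning hard on the tin, roll the tin round until its label faces the reader squarely and let go of it; then push the reader along its rails towards the tin fully home against its stop, and last press the reader's button fully down and let it come up. Never press the button before that, keep the tin upright in its place on the turntable, and leave the cup, the jar and the tape roll where they are.

Things in the scene. Friction and masses are not known exactly. Their poses are not given: they have to be found in the camera images.
- tin_center (a point): centre (half-way up) of the closed steel tin, diameter 108 mm, height 110 mm, flat top, 0.55 to 0.95 kg, loose on the turntable, up to 3 mm off its centre. x axis points level to the middle of its paper label, z up. Too wide for the gripper; a fingertip pressed lightly (5 to 15 N) on the top near the rim and moved in a circle about the tin's axis turns it.
- tin_label (a point): middle of the label, on the tin's side, half-way up, 54 mm from its axis; axes as tin_center. The paper label, 72 mm tall with dark bars, covers about a third of the side; a 14 mm wide paper strip runs from its middle over the rim and 32 mm inwards on the lid, so that the label's direction is seen from above.
- tin: the same tin; origin at the centre of its underside, axes as tin_center (lid 110 mm above it)
- turntable_center (a point): centre of the turntable's floor, on which the tin stands, 26 mm above the bench; does not turn. y axis points level to the reader (where the label must face) and along the rails, z up. It belongs to a fixed aluminium plate 160 mm (x) by 340 mm (y), 12 mm thick, from y = -85 to 255 mm in this frame.
- turntable: grey round tray that turns, outer diameter 124 mm; its 6 mm lip round the tin's foot tops 32 mm above the bench. It turns with the tin on it against slight friction (0.03 N m) and stays where it is left. Origin on its axis, 12 mm above the bench; its axes turn with it.
- reader (a joint): travel of the reader along its rails in m: 0 parked far from the tin, 0.07 fully home at its stop, 16 mm short of the tin; pushing takes about 2 to 4 N and it stays where it is left
- reader_back (a point): middle of the reader's upright back face (away from the tin), 80 mm above the bench. The reader is a grey upright box 56 mm wide, 50 mm deep (along the rails), from 16 to 116 mm above the bench, with a glass window towards the tin and a dark rubber push pad on this back. Axes as turntable_center: push towards -y.
- button_top (a point): centre of the top of the round button (diameter 30 mm) in a low black housing on top of the reader, in the middle of it; press straight down
- button (a joint): travel of the button in m: 0 up, 0.006 fully down (about 5 N); it springs back
- cup: white plastic mixing cup, diameter 72 mm at the rim, 80 mm tall, origin at its underside; bystander
- jar: brown glass jar with black cap, diameter 60 mm, 85 mm tall, origin at its underside; bystander
- tape: roll of white tape lying flat, diameter 90 mm, 25 mm tall, origin at its underside; bystander
Mind the look-alikes: they are no part of the job. There is more than one size of the tin; the job needs the smallest.

How it is judged:
By the outcome, as a careful person would: the job done as asked, in the order asked, and still so for the second after the job is handed in, with the robot touching nothing.
It also fails if it takes over 69 s, if anything falls off the work surface, if the arm or the gripper's body presses on something with over 40 N, if the wrist force passes 120 N, or if a joint passes its speed limit or range.

## Working session

There is one attempt and no reset: what is moved stays moved. The work goes in short steps, Python scripts to look and compute and a tool call to move; the robot and the scene stay as the last step left them, time stands still between calls to the robot, and variables do not carry over. Pictures are saved under pics/ and viewed, at most 10 in all, crops included, and the job is handed in when it is done.

Besides the shell and the picture viewer there is one more tool, called after "Request:" as name(argument=value, ...) on one line, values as JSON. move_arm: Moves the arm, as the interface text tells. Its arguments: {"type":"object","properties":{"series":{"type":"array","items":{"type":"array","items":{"type":"array","items":{"type":"number"}}}},"grip_force":{"type":"number"}},"required":["series"]}

```bash
mkdir -p pics; ls
python3 - <<'E'
from bench import r
import cv2,numpy as np,pickle
s=r.state();print({k:np.round(v,3).tolist() for k,v in s.items()})
for n in("top","side"):
    d=r.snapshot(n);pickle.dump(d,open(n+".pkl","wb"));cv2.imwrite(f"pics/{n}0.png",d["image"][:,:,::-1])
    print(n,d["fov_y"],d["cx"],d["cy"],d["k1"],np.round(d["extrinsics"],3).tolist())
E
```

```text
pics
{'t': 0.0, 'joint_pos': [-1.355, 0.384, 0.016, 1.371, -0.006, 1.388, -0.047], 'dq': [-0.001, 0.001, 0.001, -0.0, -0.001, 0.001, -0.001], 'tau': [-0.001, -62.76, 0.844, -37.183, 0.017, 0.014, -0.0], 'tool_pos': [171.835, 600.435, 255.266], 'tool_rot': [0.139, 0.99, -0.001, -0.0], 'contact_force': [-0.344, 0.236, 0.711], 'ft_torque': [-0.037, -0.002, -0.018], 'grasp_force': 0.0, 'finger_gap': 85.689}
top 44.75534440439129 276.2757598521504 200.90727378161486 0.030931829630146675 [[0.027, -0.996, 0.08, 449.287], [-1.0, -0.027, 0.007, -138.363], [-0.005, -0.08, -0.997, 1094.737], [0.0, 0.0, 0.0, 1.0]]
side 54.278563767974475 281.6828345184549 206.06483376800753 -0.030717356329207274 [[0.866, -0.364, 0.343, 251.055], [-0.499, -0.637, 0.587, -637.883], [0.005, -0.68, -0.733, 716.439], [0.0, 0.0, 0.0, 1.0]]
```

Run:
```python
import cv2,numpy as np
a=cv2.imread("pics/top0.png")
cv2.imwrite("pics/top0b.png",cv2.resize(a,(800,600)))
```

```text
(no output)
```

View pics/top0.png

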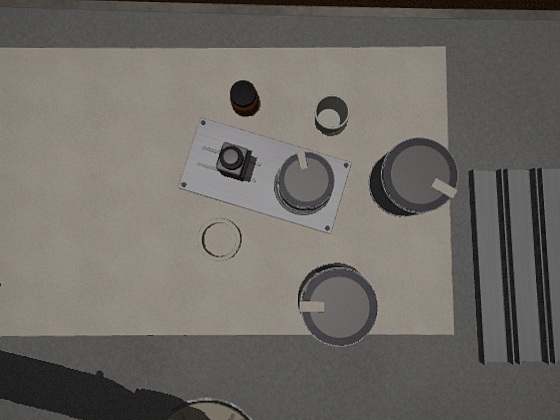

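View pics/side0.png

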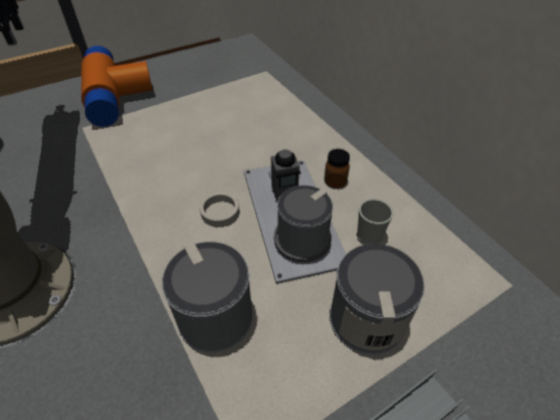

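The top view shows three tins. One stands on the plate at (305,180), and two larger ones stand off it at (420,175) and (340,305). The reader is at (233,158), the tape at (221,239), the jar at (244,97) and the cup at (332,115). I choose the tin at (305,180) because it is the smallest and stands on the turntable. Next I check it in a close crop.

```bash
cat > h.py <<'E'
import numpy as np,cv2,pickle
def K(d):
    f=210/np.tan(np.radians(d["fov_y"]/2)); return f
def ray(d,uv):
    f=K(d); uv=np.atleast_2d(np.float64(uv)); q=(uv-[d["cx"],d["cy"]])/f
    p=q.copy()
    for _ in range(10): p=q/(1+d["k1"]*(p**2).sum(1,keepdims=True))
    return np.c_[p,np.ones(len(p))]
def plane(d,uv,z,E=None):
    E=d["extrinsics"] if E is None else E
    v=ray(d,uv)@E[:3,:3].T; o=E[:3,3]
    return o+v*((z-o[2])/v[:,2:])
def proj(d,P,E=None):
    E=d["extrinsics"] if E is None else E
    c=(np.atleast_2d(P)-E[:3,3])@E[:3,:3]; p=c[:,:2]/c[:,2:]
    return p*(1+d["k1"]*(p**2).sum(1,keepdims=True))*K(d)+[d["cx"],d["cy"]]
E
python3 - <<'E'
from h import *
d=pickle.load(open("top.pkl","rb"));im=d["image"]
c=im[105:245,170:360][:,:,::-1]
cv2.imwrite("pics/crop1.png",cv2.resize(c,None,fx=4.2,fy=4.2,interpolation=cv2.INTER_CUBIC))
scr=plane(d,[(203,123),(347,165),(327,228),(184,185)],12)
print(np.round(scr,1))
P=[(305,178),(233,155)]
print(im[185,310],im[128,260],[d["depth"][v,u] for u,v in P])
# heights from depth
for u,v in [(310,185),(233,155),(420,190),(340,320)]:
    q=ray(d,(u,v))[0]*d["depth"][v,u]; print(u,v,np.round(d["extrinsics"][:3,:3]@q+d["extrinsics"][:3,3],1))
E
```

```text
[[ 699.9   31.8   12. ]
 [ 616.8 -279.7   12. ]
 [ 481.1 -239.6   12. ]
 [ 564.5   67.3   12. ]]
[109 107 103] [147 140 131] [np.float32(973.98566), np.float32(968.57715)]
310 185 [ 558.4 -194.7  130.1]
233 155 [611.  -47.  136.6]
420 190 [ 553.  -399.5  142.5]
340 320 [ 310.1 -253.8  146.6]
```

View pics/crop1.png

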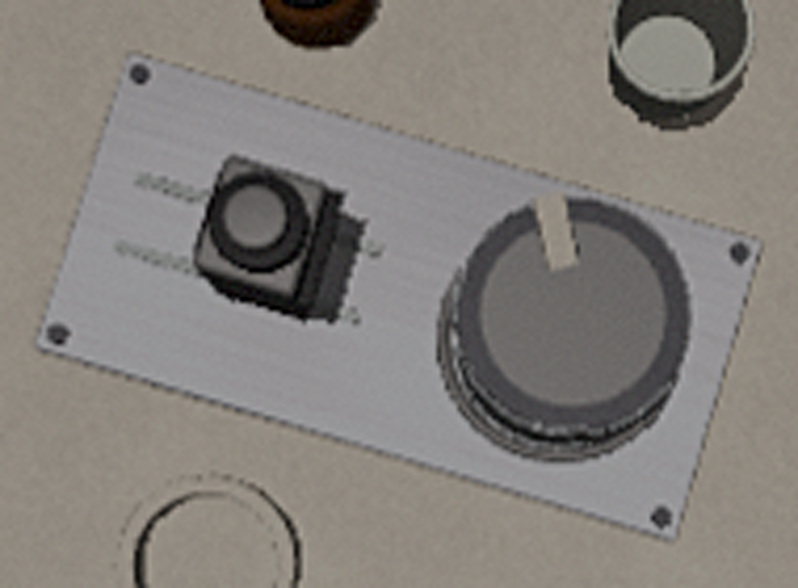

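The crop shows a tin with a single strip over the rim at crop (557,232) and its lid centre near (573,315). It stands in the grey tray on the plate, so it is the right tin. The button is at crop (253,213).

```bash
cat > meas.py <<'E'
from h import *
def frame(d):
    s=4.2;o=np.array([170,105])
    scr=plane(d,np.array([(140,74),(739,252),(661,518),(58,334)])/s+o,12)[:,:2]
    cor=plane(d,np.array([(135,52),(763,243),(676,540),(38,348)])/s+o,12)[:,:2]
    y=(scr[0]-scr[1])+(scr[3]-scr[2]); y/=np.linalg.norm(y)
    m=(scr.mean(0)+cor.mean(0))/2
    return m-85*y,y,scr,cor
def tin(d,E=None,c0=(306.4,180),n=4):
    # rectify lid plane z=136 around guess; light disk + strip
    C=plane(d,c0,136,E)[0,:2]
    g=np.mgrid[-80:80.1:.5,-80:80.1:.5]
    P=np.c_[C[0]+g[0].ravel(),C[1]+g[1].ravel(),np.full(g[0].size,136)]
    uv=proj(d,P,E).astype(np.float32)
    R=cv2.remap(d["image"],uv[:,0].reshape(g[0].shape),uv[:,1].reshape(g[0].shape),cv2.INTER_LINEAR)
    return C,R
E
python3 - <<'E'
from meas import *
d=pickle.load(open("top.pkl","rb"))
c,y,scr,cor=frame(d)
print("centre",c,"y",y,"ang",np.degrees(np.arctan2(y[1],y[0])))
print(np.linalg.norm(np.diff(cor,axis=0),axis=1))
b=plane(d,np.array([(253,213)])/4.2+[170,105],137)[0,:2]; print("button",b,(b-c)@y,(b-c)@[y[1],-y[0]])
C,R=tin(d); cv2.imwrite("pics/rect.png",R[:,:,::-1]); print(C)
g=R.mean(2)
hsv=R.astype(int); 
# strip: bright
print(g[160,160],np.round(g[160,60:280:6]),np.round(g[60:300:6,160]))
E
```

```text
centre [ 568.12136981 -187.60527307] y [0.2645097  0.96438303] ang 74.6621790737228
[336.06831941 157.70088582 337.53519674]
button [609.41717116 -41.83630528] 151.50025810703968 1.2676644343837564
[ 567.02526543 -187.34005044]
107.0 [ 67.  68.  67.  84. 104. 103. 104. 103. 105. 104. 103. 104. 106. 105.
 108. 106. 105. 107. 107. 106. 107. 106. 106. 106. 107. 107. 107. 107.
 108. 108. 110.  87.  69.  71.  71.  85.  84.] [ 84.  69.  70.  82. 111. 106. 105. 107. 108. 108. 108. 108. 106. 106.
 107. 106. 104. 106. 106. 105. 105. 105. 106. 106. 106. 125.  99.  71.
 102.  99. 100.  87.  64.  64.  65. 128. 134. 123. 138. 136.]
```

View pics/rect.png

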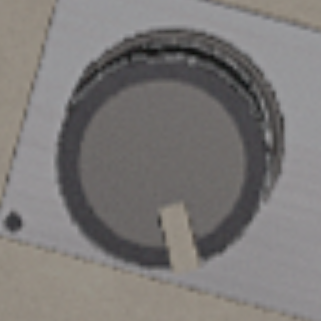

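```bash
cat >> meas.py <<'E'
def lid(d,E=None,c0=(306.4,180)):
    C,R=tin(d,E,c0); g=R.mean(2); S=R.astype(int)
    warm=S[:,:,0]-S[:,:,2]
    yy,xx=np.mgrid[:R.shape[0],:R.shape[1]]
    m=((g>90)&(g<120)&(np.hypot(yy-160,xx-160)<110)).astype(np.uint8)
    m=cv2.morphologyEx(m,cv2.MORPH_OPEN,np.ones((7,7)))
    n,l,st,ce=cv2.connectedComponentsWithStats(m); k=l[160,160]
    cn=max(cv2.findContours((l==k).astype(np.uint8),0,1)[0],key=cv2.contourArea)
    h=cv2.convexHull(cn)[:,0].astype(float)
    (cx,cy),rad=cv2.minEnclosingCircle(h.astype(np.float32))
    w=((g>125)&(warm>12)&(np.hypot(yy-cy,xx-cx)<102)).astype(np.uint8)
    n,l,st,ce=cv2.connectedComponentsWithStats(w); k=1+np.argmax(st[1:,4])
    pts=np.argwhere(l==k)[:,::-1].astype(np.float32)
    vx,vy,x0,y0=cv2.fitLine(pts,cv2.DIST_L2,0,.01,.01).ravel()
    cen=C+np.array([cy-160,cx-160])*.5
    sc=C+np.array([ce[k][1]-160,ce[k][0]-160])*.5
    a=np.degrees(np.arctan2(*(sc-cen)[::-1])); a2=np.degrees(np.arctan2(vx,vy))
    return dict(cen=cen,rad=rad/2,strip=sc,ang=a,line=a2,n=len(pts))
E
python3 - <<'E'
from meas import *
d=pickle.load(open("top.pkl","rb"))
print(lid(d))
from bench import r
from scipy.spatial.transform import Rotation as Ro
s=r.state();print(Ro.from_quat(s["tool_rot"]).as_matrix().round(3).tolist())
E
```

```text
{'cen': array([ 568.52824852, -186.26030038]), 'rad': 41.85869216918945, 'strip': array([ 604.15893233, -178.33504686]), 'ang': np.float64(12.540029980684432), 'line': np.float32(13.172373), 'n': 1399}
[[-0.961, 0.275, -0.0], [0.275, 0.961, -0.002], [0.0, -0.002, -1.0]]
```

Request:
move_arm(series=[[[0,0,0,-19.4,-5.9,0,255],[0,0,0,-19.4,-5.9,0,255],[0,0,0,-19.4,-5.9,0,255],[0,0,0,-19.4,-5.9,0,255],[0,0,0,-19.4,-5.9,0,255]]], grip_force=40)

```text
t: 0.52
tool_pos: [344.6, 488.5, 255.9]
tool_rot: [0.14, 0.99, -0.001, 0.0]
contact_force: [-0.3, 0.0, 0.1]
finger_gap: 25.5
grasp_force: 0.0
```

Request:
move_arm(series=[[[0,0,0,-17.4,-11.1,0,255],[0,0,0,-17.4,-11.1,0,255],[0,0,0,-17.4,-11.1,0,255],[0,0,0,-17.4,-11.1,0,255],[0,0,0,-17.4,-11.1,0,255]]])

```text
t: 0.93
tool_pos: [480.1, 333.9, 256.0]
tool_rot: [0.139, 0.99, -0.0, -0.0]
contact_force: [0.3, 0.5, -0.0]
finger_gap: 0.0
grasp_force: 0.0
```

Request:
move_arm(series=[[[0,0,0,-12,-16.4,0,255],[0,0,0,-12,-16.4,0,255],[0,0,0,-12,-16.4,0,255],[0,0,0,-12,-16.4,0,255],[0,0,0,-12,-16.4,0,255]]])

```text
t: 1.35
tool_pos: [549.6, 142.3, 256.1]
tool_rot: [0.14, 0.99, -0.0, -0.0]
contact_force: [1.1, 0.2, 0.1]
finger_gap: 0.0
grasp_force: 0.0
```

Request:
move_arm(series=[[[0,0,0,-6.5,-18.9,0,255],[0,0,0,-6.5,-18.9,0,255],[0,0,0,-6.5,-18.9,0,255],[0,0,0,-6.5,-18.9,0,255],[0,0,0,-6.5,-18.9,0,255]]])

```text
t: 1.77
tool_pos: [559.0, -58.0, 256.2]
tool_rot: [0.14, 0.99, -0.0, -0.0]
contact_force: [0.3, -0.6, 0.6]
finger_gap: -0.3
grasp_force: 0.0
```

Request:
move_arm(series=[[[0,0,0,-0.2,-4,0,255],[0,0,0,-0.2,-8,0,255],[0,0,0,-0.2,-12.1,0,255],[0,0,0,-0.2,-12.1,0,255],[0,0,0,-0.2,-12.1,0,255]]])

```text
t: 2.18
tool_pos: [526.9, -174.4, 256.2]
tool_rot: [0.142, 0.99, -0.0, -0.0]
contact_force: [0.3, 0.4, 1.3]
finger_gap: 0.2
grasp_force: 0.0
```

```bash
cat >> h.py <<'E'
def wrist(r):
    from scipy.spatial.transform import Rotation as Ro
    s=r.state(); d=r.snapshot("wrist"); T=np.eye(4); T[:3,:3]=Ro.from_quat(s["tool_rot"]).as_matrix(); T[:3,3]=s["tool_pos"]
    d["extrinsics"]=T@d["tool_from_camera"]; return s,d
E
python3 - <<'E'
from meas import *
from bench import r
s,d=wrist(r); pickle.dump(d,open("w1.pkl","wb")); cv2.imwrite("pics/w1.png",d["image"][:,:,::-1])
print(s["tool_pos"],s["joint_pos"].round(3) if hasattr(s["joint_pos"],"round") else s["joint_pos"],d["extrinsics"].round(3).tolist())
print(proj(d,[[568.5,-186.3,136]]),d["depth"].max())
E
```

```text
[ 526.90695806 -174.37316543  256.22966802] [-0.163  0.246  0.516  1.586 -0.123  1.342  1.653] [[0.282, 0.924, 0.259, 461.751], [0.959, -0.272, -0.077, -154.292], [-0.001, 0.27, -0.963, 373.468], [0.0, 0.0, 0.0, 1.0]]
[[282.59655818 263.11993444]] 465.4838
```

View pics/w1.png

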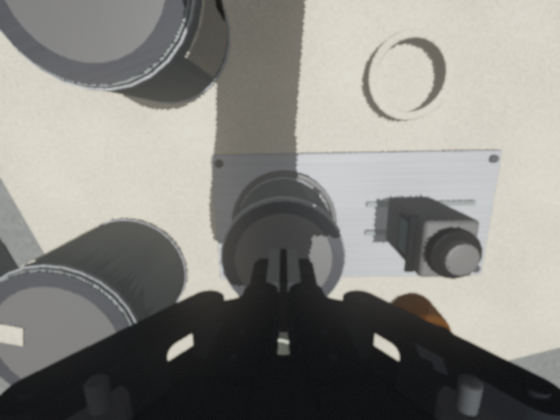

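The wrist view agrees with the fit: the tin's lid is at about (282,255) under the fingers and the reader is at (430,240). To leave joint 7 room to turn, I rotate the tool before touching the lid.

Request:
move_arm(series=[[[0,0,0.12,0,0,0.6,255],[0,0,0.24,0,0,1.2,255],[0,0,0.36,0,0,1.8,255],[0,0,0.48,0,0,2.4,255],[0,0,0.6,0,0,3,255]]])

```text
t: 2.65
tool_pos: [529.0, -168.6, 225.6]
tool_rot: [0.426, 0.905, 0.0, -0.0]
contact_force: [0.4, 0.2, -0.0]
finger_gap: -0.2
grasp_force: 0.0
```

Request:
move_arm(series=[[[0,0,0.12,0,0,0.6,255],[0,0,0.24,0,0,1.2,255],[0,0,0.36,0,0,1.8,255],[0,0,0.48,0,0,2.4,255],[0,0,0.6,0,0,3,255]]])

```text
t: 3.07
tool_pos: [529.0, -168.5, 195.6]
tool_rot: [0.675, 0.738, 0.0, -0.0]
contact_force: [-0.3, -0.3, 0.1]
finger_gap: -0.1
grasp_force: 0.0
```

Request:
move_arm(series=[[[0,0,0.12,0,0,0.6,255],[0,0,0.24,0,0,1.2,255],[0,0,0.37,0,0,1.8,255],[0,0,0.37,0,0,2.2,255],[0,0,0.37,0,0,2.2,255]]])

```text
t: 3.48
tool_pos: [528.4, -168.9, 173.0]
tool_rot: [0.796, 0.605, -0.001, -0.001]
contact_force: [0.9, 0.2, 0.5]
finger_gap: -0.1
grasp_force: 0.0
```

```bash
cat > st.py <<'E'
from bench import r
import numpy as np
from scipy.spatial.transform import Rotation as Ro
s=r.state();R=Ro.from_quat(s["tool_rot"]).as_matrix();p=np.array(s["tool_pos"])
print(s["t"],p.round(2),"F",np.round(s["contact_force"],2),"q",np.round(s["joint_pos"],2))
print("toolx ang",np.degrees(np.arctan2(R[1,0],R[0,0])).round(2),"z",R[:,2].round(4))
import sys
if len(sys.argv)>1:
    t=np.array([float(v) for v in sys.argv[1:4]]);print("in tool cm",(R.T@(t-p)/10).round(2))
E
python3 st.py 568.5 -186.3 161
```

```text
3.4833 [ 528.37 -168.88  173.02] F [0.85 0.2  0.51] q [-0.34  0.35  0.74  1.71 -0.25  1.18  0.19]
toolx ang 74.44 z [-2.2e-03  6.0e-04 -1.0e+00]
in tool cm [-0.6   4.34  1.19]
```

Request:
move_arm(series=[[[0,0,0,-0.6,0.15,0.4,255],[0,0,0,-0.6,0.15,0.8,255],[0,0,0,-0.6,0.15,1,255],[0,0,0,-0.6,0.15,1.1,255],[0,0,0,-0.6,0.15,1.1,255]]])

```text
t: 3.9
tool_pos: [528.0, -177.2, 163.1]
tool_rot: [0.798, 0.603, -0.0, -0.0]
contact_force: [0.3, 0.6, -0.2]
finger_gap: 0.3
grasp_force: 0.0
```

Request:
move_arm(series=[[[0,0,0,0,0,0.05,255],[0,0,0,0,0,0.1,255],[0,0,0,0,0,0.15,255],[0,0,0,0,0,0.2,255],[0,0,0,0,0,0.2,255]]])

```text
t: 4.32
tool_pos: [528.1, -177.1, 161.2]
tool_rot: [0.798, 0.602, -0.0, -0.0]
contact_force: [0.4, -0.1, 0.2]
finger_gap: 0.3
grasp_force: 0.0
```

Request:
move_arm(series=[[[0,0,0,0,0,0.05,255],[0,0,0,0,0,0.1,255],[0,0,0,0,0,0.15,255],[0,0,0,0,0,0.15,255],[0,0,0,0,0,0.15,255]]])

```text
t: 4.73
tool_pos: [528.1, -177.2, 159.8]
tool_rot: [0.798, 0.602, -0.0, -0.0]
contact_force: [0.7, -0.5, -0.2]
finger_gap: -0.3
grasp_force: 0.0
```

```bash
python3 st.py 568.5 -186.3 161
```

```text
4.7333 [ 528.1  -177.15  159.75] F [ 0.68 -0.49 -0.22] q [-0.32  0.37  0.73  1.72 -0.27  1.16  0.21]
toolx ang 74.07 z [-1.e-04  0.e+00 -1.e+00]
in tool cm [ 0.23  4.14 -0.13]
```

Request:
move_arm(series=[[[0,0,0,0,0,0.04,255],[0,0,0,0,0,0.08,255],[0,0,0,0,0,0.12,255],[0,0,0,0,0,0.12,255],[0,0,0,0,0,0.12,255]]])

```text
t: 5.15
tool_pos: [528.1, -177.2, 158.6]
tool_rot: [0.798, 0.602, -0.0, -0.0]
contact_force: [0.1, -0.3, -0.6]
finger_gap: 0.0
grasp_force: 0.0
```

Request:
move_arm(series=[[[0,0,0,0,0,0.04,255],[0,0,0,0,0,0.08,255],[0,0,0,0,0,0.12,255],[0,0,0,0,0,0.12,255],[0,0,0,0,0,0.12,255]]])

```text
t: 5.57
tool_pos: [528.1, -177.1, 157.4]
tool_rot: [0.798, 0.602, -0.0, -0.0]
contact_force: [0.2, 0.5, -0.5]
finger_gap: -0.1
grasp_force: 0.0
```

Request:
move_arm(series=[[[0,0,0,0,0,0.04,255],[0,0,0,0,0,0.08,255],[0,0,0,0,0,0.12,255],[0,0,0,0,0,0.12,255],[0,0,0,0,0,0.12,255]]])

```text
t: 5.98
tool_pos: [528.1, -177.2, 156.1]
tool_rot: [0.798, 0.602, -0.0, -0.0]
contact_force: [-0.1, -1.0, 0.2]
finger_gap: -0.0
grasp_force: 0.0
```

```bash
python3 - <<'E'
from h import *
from bench import r
from scipy.spatial.transform import Rotation
d=r.snapshot("side"); cv2.imwrite("pics/s1.png",cv2.resize(d["image"][150:280,230:370,::-1],None,fx=4,fy=4,interpolation=cv2.INTER_CUBIC))
print(d["depth"][200:245:4,300])
for u,v in [(290,195),(285,215),(320,200),(322,215)]:
    q=ray(d,(u,v))[0]*d["depth"][v,u]; print(u,v,np.round(d["extrinsics"][:3,:3]@q+d["extrinsics"][:3,3],1))
E
python3 st.py
```

```text
[808.97577 801.4168  792.0491  788.27344 782.4826  773.6641  769.9191
 773.13776 782.7554  789.3818  799.77405 810.3319 ]
290 195 [ 529.4 -190.7  178.8]
285 215 [ 518.2 -192.6  131.5]
320 200 [ 598.2 -192.7  131.6]
322 215 [ 579.2 -228.1  132.2]
6.0333 [ 528.13 -177.17  156.18] F [-0.54 -0.29 -0.01] q [-0.32  0.37  0.73  1.73 -0.27  1.15  0.21]
toolx ang 74.07 z [-1.e-04 -1.e-04 -1.e+00]
```

View pics/s1.png

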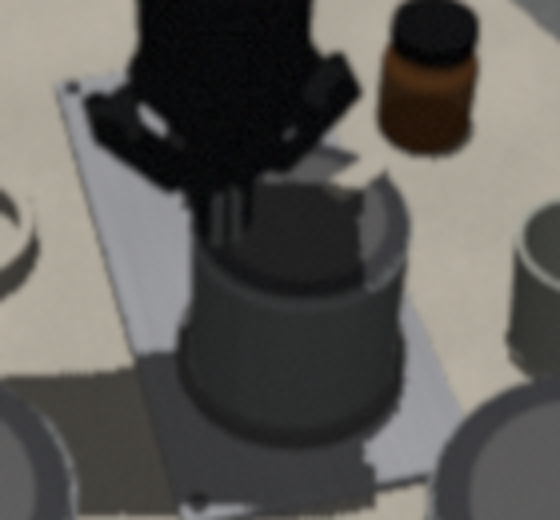

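The side crop shows the closed tips at about (230,240), just at the lid and on the tin's near-left part. Depth puts the lid at about 132 mm, so contact is close.

Request:
move_arm(series=[[[0,0,0,0,0,0.03,255],[0,0,0,0,0,0.06,255],[0,0,0,0,0,0.1,255],[0,0,0,0,0,0.1,255],[0,0,0,0,0,0.1,255]]])

```text
t: 6.45
tool_pos: [528.1, -177.2, 155.2]
tool_rot: [0.798, 0.602, -0.0, 0.0]
contact_force: [0.0, 0.2, 0.9]
finger_gap: -0.3
grasp_force: 0.1
```

Request:
move_arm(series=[[[0,0,0,0,0,0.03,255],[0,0,0,0,0,0.06,255],[0,0,0,0,0,0.08,255],[0,0,0,0,0,0.08,255],[0,0,0,0,0,0.08,255]]])

```text
t: 6.87
tool_pos: [528.2, -177.2, 155.1]
tool_rot: [0.798, 0.602, 0.0, 0.0]
contact_force: [-3.5, 2.0, 7.4]
finger_gap: -0.1
grasp_force: 3.9
```

Request:
move_arm(series=[[[0,0,-0.043,-0.18,0.01,0.02,255],[0,0,-0.086,-0.36,0.035,0.02,255],[0,0,-0.13,-0.53,0.065,0.02,255],[0,0,-0.173,-0.71,0.1,0.02,255],[0,0,-0.216,-0.88,0.145,0.02,255]]])

```text
t: 7.28
tool_pos: [527.3, -186.1, 155.1]
tool_rot: [0.728, 0.686, 0.0, 0.0]
contact_force: [-2.9, 1.3, 9.0]
finger_gap: 0.1
grasp_force: 4.3
```

Request:
move_arm(series=[[[0,0,-0.043,-0.18,0.01,0,255],[0,0,-0.086,-0.36,0.035,0,255],[0,0,-0.13,-0.53,0.065,0,255],[0,0,-0.173,-0.71,0.1,0,255],[0,0,-0.216,-0.88,0.145,0,255]]])

```text
t: 7.7
tool_pos: [528.4, -195.1, 155.1]
tool_rot: [0.65, 0.76, 0.0, 0.0]
contact_force: [-2.7, 0.4, 7.8]
finger_gap: -0.0
grasp_force: 3.8
```

```bash
cat > sidestrip.py <<'E'
from h import *
from bench import r
import sys
d=r.snapshot("side"); I=d["image"].astype(int)
# back-project lid pixels onto plane z=132; keep warm bright within 56 mm of centre
v,u=np.mgrid[150:260,250:360]; P=plane(d,np.c_[u.ravel(),v.ravel()],133)
c=np.array([568.5,-186.3]); rho=np.hypot(*(P[:,:2]-c).T); px=I[150:260,250:360].reshape(-1,3)
m=(px.sum(1)/3>95)&(px[:,0]-px[:,2]>10)&(rho>22)&(rho<50)
q=P[m,:2]-c; a=np.degrees(np.arctan2(q[:,1],q[:,0]))
print(m.sum(),"strip ang",np.median(a),np.percentile(a,[10,90]),"r",rho[m].min(),rho[m].max())
E
python3 sidestrip.py; python3 st.py 568.5 -186.3 155
```

```text
63 strip ang 38.111882219592225 [30.33058862 46.83262869] r 22.10652264397263 49.59802833520059
7.75 [ 528.46 -195.52  155.13] F [-0.47  0.65  5.61] q [-0.22  0.37  0.65  1.71 -0.24  1.14  0.66]
toolx ang 99.12 z [ 1.5e-03 -3.0e-04 -1.0e+00]
in tool cm [0.28 4.1  0.02]
```

Request:
move_arm(series=[[[0,0,-0.043,-0.18,0.01,0.02,255],[0,0,-0.086,-0.36,0.035,0.02,255],[0,0,-0.13,-0.53,0.065,0.02,255],[0,0,-0.173,-0.71,0.1,0.02,255],[0,0,-0.216,-0.88,0.145,0.02,255]]])

```text
t: 8.17
tool_pos: [531.4, -203.6, 155.1]
tool_rot: [0.564, 0.826, 0.0, 0.001]
contact_force: [-1.4, 0.6, 8.6]
finger_gap: 0.2
grasp_force: 4.0
```

Request:
move_arm(series=[[[0,0,-0.043,-0.18,0.01,0,255],[0,0,-0.086,-0.36,0.035,0,255],[0,0,-0.13,-0.53,0.065,0,255],[0,0,-0.173,-0.71,0.1,0,255],[0,0,-0.216,-0.88,0.145,0,255]]])

```text
t: 8.58
tool_pos: [536.2, -211.1, 155.1]
tool_rot: [0.472, 0.882, 0.0, 0.001]
contact_force: [-0.8, 1.5, 7.0]
finger_gap: -0.1
grasp_force: 3.7
```

Request:
move_arm(series=[[[0,0,-0.043,-0.18,0.01,0,255],[0,0,-0.086,-0.36,0.035,0,255],[0,0,-0.13,-0.53,0.065,0,255],[0,0,-0.173,-0.71,0.1,0,255],[0,0,-0.216,-0.88,0.145,0,255]]])

```text
t: 9.0
tool_pos: [542.4, -217.3, 155.1]
tool_rot: [0.374, 0.928, 0.001, 0.001]
contact_force: [-0.1, 2.7, 7.9]
finger_gap: -0.1
grasp_force: 3.6
```

```bash
python3 sidestrip.py; python3 st.py 568.5 -186.3 155
```

```text
9.05 [ 542.63 -217.58  155.14] F [0.99 0.85 6.42] q [-0.08  0.39  0.52  1.65 -0.21  1.15  1.31]
toolx ang 136.3 z [ 2.5e-03 -1.0e-04 -1.0e+00]
in tool cm [0.29 4.05 0.02]
  return _methods._mean(a, axis=axis, dtype=dtype,
  ret = ret.dtype.type(ret / rcount)
Traceback (most recent call last):
  File "sidestrip.py", line 10, in <module>
    print(m.sum(),"strip ang",np.median(a),np.percentile(a,[10,90]),"r",rho[m].min(),rho[m].max())
                                           ~~~~~~~~~~~~~^^^^^^^^^^^
IndexError: index -1 is out of bounds for axis 0 with size 0
```

Request:
move_arm(series=[[[0,0,0,0,0,-2,255],[0,0,0,0,0,-5,255],[0,0,0,0,0,-8,255],[0,0,0,0,0,-10,255],[0,0,0,0,0,-10,255]]])

```text
t: 9.47
tool_pos: [543.1, -218.7, 259.0]
tool_rot: [0.375, 0.927, 0.0, 0.004]
contact_force: [1.3, -0.6, 0.2]
finger_gap: 0.2
grasp_force: 0.0
```

Request:
move_arm(series=[[[0,0,0,1.2,2.5,0,255],[0,0,0,2.6,5.8,0,255],[0,0,0,4.2,9.2,0,255],[0,0,0,5.8,12.7,0,255],[0,0,0,7.3,16,0,255]]])

```text
t: 9.88
tool_pos: [600.4, -49.7, 253.4]
tool_rot: [0.375, 0.927, 0.0, -0.0]
contact_force: [1.7, -0.9, 1.0]
finger_gap: 0.1
grasp_force: 0.0
```

Request:
move_arm(series=[[[0,0,-0.1,1.2,2.6,0,255],[0,0,-0.2,2.4,5.2,0,255],[0,0,-0.3,3.2,7,0,255],[0,0,-0.4,3.2,7,0,255],[0,0,-0.495,3.2,7,0,255]]])

```text
t: 10.3
tool_pos: [625.8, 23.3, 252.6]
tool_rot: [0.132, 0.991, 0.0, -0.001]
contact_force: [-0.0, -1.0, 0.9]
finger_gap: -0.0
grasp_force: 0.0
```

```bash
python3 st.py
python3 - <<'E'
from meas import *
from bench import r
d=r.snapshot("top"); cv2.imwrite("pics/t2.png",cv2.resize(d["image"][105:245,170:360,::-1],None,fx=4.2,fy=4.2,interpolation=cv2.INTER_CUBIC)); pickle.dump(d,open("t2.pkl","wb"))
C,R=tin(d); cv2.imwrite("pics/rect2.png",R[:,:,::-1]); print(lid(d))
E
```

```text
10.3 [625.84  23.29 252.6 ] F [-0.01 -0.97  0.88] q [-0.34  0.4   0.35  1.38 -0.14  1.38  1.32]
toolx ang 164.82 z [-1.7e-03  2.0e-04 -1.0e+00]
{'cen': array([ 567.02526543, -187.34005044]), 'rad': 113.13713836669922, 'strip': array([ 577.3341744 , -151.65541519]), 'ang': np.float64(73.88656050678658), 'line': np.float32(76.87342), 'n': 1549}
```

View pics/t2.png

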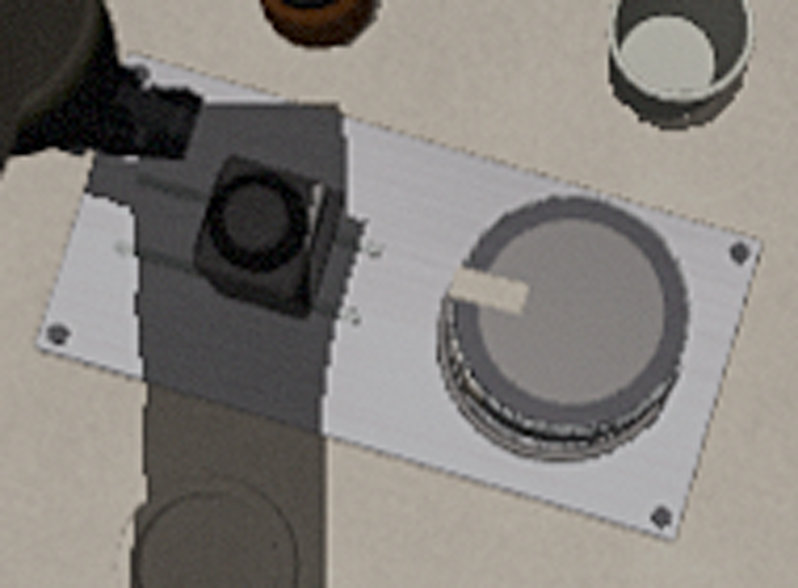

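The crop shows the strip at about (490,290), now pointing left to the reader, with the tin upright and in place. I measure the angle more exactly.

```bash
cat > ang.py <<'E'
from meas import *
def ang(d,top=136):
    C,R=tin(d); g=R.mean(2); S=R.astype(int); warm=S[:,:,0]-S[:,:,2]
    yy,xx=np.mgrid[:R.shape[0],:R.shape[1]]; rr=np.hypot(yy-160,xx-160)
    m=((g>92)&(warm<=14)&(rr<95)).astype(np.uint8)
    m=cv2.morphologyEx(m,cv2.MORPH_OPEN,np.ones((9,9)))
    n,l,st,ce=cv2.connectedComponentsWithStats(m); k=l[160,160]
    cn=max(cv2.findContours((l==k).astype(np.uint8),0,1)[0],key=cv2.contourArea)
    h=cv2.convexHull(cn).astype(np.float32); (cx,cy),ax,_=cv2.fitEllipse(h)
    w=((g>120)&(warm>12)).astype(np.uint8); w[rr>98]=0
    n,l,st,ce=cv2.connectedComponentsWithStats(w); k=1+np.argmax(st[1:,4])
    p=np.argwhere(l==k)-[cy,cx]; a0=np.arctan2(p[:,1].mean(),p[:,0].mean())
    u=p@[np.cos(a0),np.sin(a0)]; v=p@[-np.sin(a0),np.cos(a0)]
    q=np.array([(t,(v[s].min()+v[s].max())/2,np.ptp(v[s])) for t in range(50,90,2) for s in [abs(u-t)<1.5] if s.sum()>5])
    sl=np.polyfit(q[:,0],q[:,1],1)
    return C+np.array([cy-160,cx-160])/2,np.array(ax)/2,"radial",np.degrees(a0+np.median(q[:,1]/q[:,0])).round(2),"line",np.degrees(a0+np.arctan(sl[0])).round(2),"w",np.median(q[:,2])/2
E
python3 - <<'E'
from ang import *
for n in("top","t2"):
    d=pickle.load(open(n+".pkl","rb"));print(n,*ang(d))
d=pickle.load(open("top.pkl","rb")); g=d["image"].mean(2)
s0=np.array([(140,74),(739,252),(661,518),(58,334)])/4.2+[170,105]; o=[]
for u,v in s0:
    a,b=int(round(u)),int(round(v)); W=g[b-4:b+5,a-4:a+5]; w=np.clip(np.median(W)-15-W,0,None)
    yy,xx=np.mgrid[b-4:b+5,a-4:a+5]; o.append(((w*xx).sum()/w.sum(),(w*yy).sum()/w.sum()))
P=plane(d,o,12)[:,:2]; print(np.round(np.array(o)-s0,2).tolist(),np.linalg.norm(P[0]-P[1]),np.linalg.norm(P[3]-P[2]))
for i,j in((0,1),(3,2)): v=P[i]-P[j]; print(np.degrees(np.arctan2(v[1],v[0])))
y=(P[0]-P[1])+(P[3]-P[2]);y/=np.linalg.norm(y); print(P.mean(0)-85*y,y)
E
```

```text
top [ 568.46948692 -186.28824685] [82.66555023 83.00259399] radial 12.58 line 12.82 w 12.310888427623762
t2 [ 569.15736076 -185.47342751] [85.53062439 86.13490295] radial 76.37 line 77.16 w 14.062197406659658
[[-0.51, -0.36], [0.05, -0.09], [-0.48, -0.16], [-0.65, 0.22]] 321.12922520626563 319.75649626963263
74.73705684063165
74.70438069620661
[ 568.63624303 -185.89602313] [0.26352365 0.96465294]
```

```bash
sed -i 's/def ang(d,top=136):/def ang(d,c0=(306.4,180)):/; s/C,R=tin(d); g/C,R=tin(d,None,c0); g/' ang.py
python3 - <<'E'
from ang import *
from bench import r
s,d=wrist(r); pickle.dump(d,open("w2.pkl","wb"))
c0=proj(d,[[568.5,-186.3,136]])[0]; print(c0)
C,R=tin(d,None,c0); R2=tin(pickle.load(open("t2.pkl","rb")))[1]
cv2.imwrite("pics/w2r.png",np.hstack([R,R2])[:,:,::-1])
try: print(*ang(d,c0))
except Exception as e: print(e)
E
```

```text
[  9.94804116 213.22860316]
[ 574.73371124 -176.38959961] [68.5376358  95.38368988] radial 86.94 line 85.52 w 13.529654824630361
```

View pics/w2r.png

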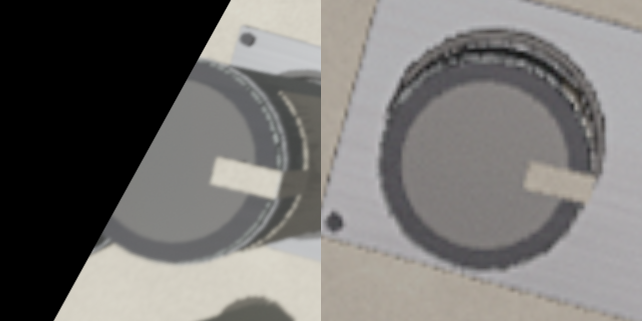

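The rectified wrist view (left) and top view (right) both show the strip at about 76.5°, against 74.7° for the rails. The label is therefore about 2° past square. I look once more from closer, then trim it.

Request:
move_arm(series=[[[0,0,0,0,-3,0,255],[0,0,0,0,-7,0,255],[0,0,0,0,-11,0,255],[0,0,0,0,-12.8,0,255],[0,0,0,0,-12.8,0,255]]])

```text
t: 10.82
tool_pos: [589.1, -110.1, 254.3]
tool_rot: [0.143, 0.99, -0.001, 0.0]
contact_force: [-0.8, -1.7, 0.2]
finger_gap: 0.3
grasp_force: 0.0
```

Request:
move_arm(series=[[[0,0,0,0,0,0,255],[0,0,0,0,0,0,255],[0,0,0,0,0,0,255],[0,0,0,0,0,0,255],[0,0,0,0,0,0,255]]])

```text
t: 11.23
tool_pos: [591.5, -101.3, 253.7]
tool_rot: [0.136, 0.991, 0.0, -0.0]
contact_force: [-0.4, 0.2, -0.2]
finger_gap: -0.1
grasp_force: 0.0
```

```bash
python3 - <<'E'
from ang import *
from bench import r
s,d=wrist(r); pickle.dump(d,open("w3.pkl","wb"))
c0=proj(d,[[568.5,-186.3,136]])[0]; print(c0)
C,R=tin(d,None,c0); cv2.imwrite("pics/w3r.png",R[:,:,::-1])
for z in (136,131):
    try: print(*ang(d,c0))
    except Exception as e: print(e)
# plate screws seen by wrist
u=proj(d,[[P[0],P[1],12] for P in ((701,31.5),(617,-279),(481,-239),(564.5,68.5))]);print(u.round(0).tolist())
cv2.imwrite("pics/w3.png",d["image"][:,:,::-1])
E
python3 st.py 568.5 -186.3 155
```

```text
[171.65203139 215.63685187]
[ 566.39697266 -196.02969055] [72.67771912 93.43443298] radial -84.5 line 0.15 w 10.238543689657874
[ 566.39697266 -196.02969055] [72.67771912 93.43443298] radial -84.5 line 0.15 w 10.238543689657874
[[409.0, 241.0], [151.0, 243.0], [138.0, 125.0], [421.0, 122.0]]
11.2833 [ 591.46 -101.49  253.83] F [-0.17  0.09  0.52] q [-0.19  0.34  0.41  1.46 -0.14  1.36  1.52]
toolx ang 164.38 z [-2.e-04  1.e-04 -1.e+00]
in tool cm [-0.07 -8.79  9.88]
```

View pics/w3.png

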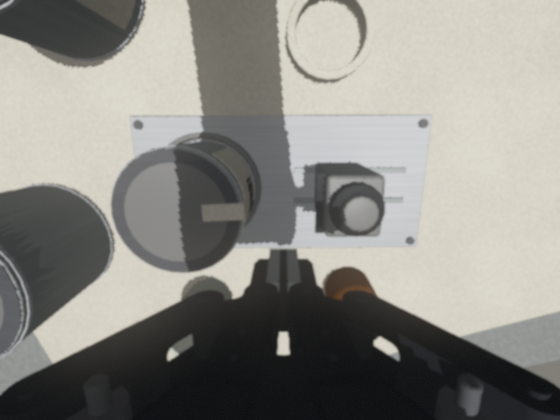

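```bash
python3 - <<'E'
from h import *
d=pickle.load(open("w3.pkl","rb")); I=d["image"].astype(float); g=I.mean(2)
w=((I[:,:,0]-I[:,:,2])/g>.10).astype(np.uint8); M=np.zeros_like(w); M[195:230,190:246]=1; w*=M
n,l,st,ce=cv2.connectedComponentsWithStats(w); k=1+np.argmax(st[1:,4]); print(st[k],ce[k])
vv,uu=np.nonzero(l==k)
top=[];bot=[]
for u in range(204,242):
    s=vv[uu==u]
    if len(s): top.append((u,s.min()-.5)); bot.append((u,s.max()+.5))
def an(pts,z):
    P=plane(d,pts,z)[:,:2].astype(np.float32); vx,vy,*_=cv2.fitLine(P,cv2.DIST_HUBER,0,.01,.01).ravel(); return np.degrees(np.arctan2(vy,vx))%180
print("strip edges",an(top,136),an(bot,136))
mid=plane(d,(np.array(top)+np.array(bot))/2,136)[:,:2]; print("mid",an((np.array(top)+np.array(bot))/2,136),mid[[0,-1]])
o=[]
for u,v in ((138,125),(423,123),(410,240)):
    W=g[v-5:v+6,u-5:u+6]; q=np.clip(np.median(W)-25-W,0,None); yy,xx=np.mgrid[v-5:v+6,u-5:u+6]; o.append(((q*xx).sum()/q.sum(),(q*yy).sum()/q.sum()))
P=plane(d,o,12)[:,:2]; v=P[1]-P[0]; print("rail",np.degrees(np.arctan2(v[1],v[0])),o,P.round(1).tolist(),np.linalg.norm(v))
# outer lid circle: strip-side independent, left half
E
python3 - <<'E'
import cv2
a=cv2.imread("pics/w3.png")
E
```

```text
[204 204  42  17 309] [224.2038835  212.34627832]
strip edges 77.832954 77.850136
mid 77.120224 [[ 575.75112414 -161.55244139]
 [ 580.16917258 -131.97386068]]
rail 74.6221578932656 [(np.float64(138.34340222575517), np.float64(124.56120826709062)), (np.float64(421.9868852459017), np.float64(123.1032786885246)), (np.float64(409.41402908468774), np.float64(240.12917023096665))] [[480.8, -238.4], [565.4, 69.0], [700.7, 32.6]] 318.86747758517924
```

Request:
move_arm(series=[[[0,0,0,1.2,-2.6,0,255],[0,0,0,2.4,-5.2,1,255],[0,0,0,3.6,-7.8,2,255],[0,0,0,4,-8.8,3,255],[0,0,0,4,-8.8,4,255]]])

```text
t: 11.7
tool_pos: [527.1, -179.6, 214.0]
tool_rot: [0.139, 0.99, -0.0, 0.0]
contact_force: [0.3, 0.8, -0.1]
finger_gap: 0.1
grasp_force: 0.0
```

Request:
move_arm(series=[[[0,0,0,0,0,1.5,255],[0,0,0,0,0,3,255],[0,0,0,0,0,4.2,255],[0,0,0,0,0,5,255],[0,0,0,0,0,5.3,255]]])

```text
t: 12.12
tool_pos: [528.7, -175.4, 159.3]
tool_rot: [0.136, 0.991, 0.0, -0.001]
contact_force: [0.3, 0.2, -0.2]
finger_gap: 0.2
grasp_force: 0.0
```

Request:
move_arm(series=[[[0,0,0,0,0,0.05,255],[0,0,0,0,0,0.1,255],[0,0,0,0,0,0.1,255],[0,0,0,0,0,0.1,255],[0,0,0,0,0,0.1,255]]])

```text
t: 12.53
tool_pos: [529.2, -176.5, 160.6]
tool_rot: [0.136, 0.991, -0.0, 0.001]
contact_force: [-0.3, -0.2, 1.2]
finger_gap: -0.4
grasp_force: 0.0
```

```bash
python3 st.py 568.5 -186.3 155
```

```text
12.5333 [ 529.25 -176.55  160.61] F [-0.25 -0.2   1.2 ] q [-0.09  0.32  0.44  1.71 -0.15  1.14  1.68]
toolx ang 164.31 z [ 1.e-03 -2.e-04 -1.e+00]
in tool cm [-4.04  0.12  0.57]
```

Request:
move_arm(series=[[[0,0,0,0,0,0.03,255],[0,0,0,0,0,0.06,255],[0,0,0,0,0,0.08,255],[0,0,0,0,0,0.08,255],[0,0,0,0,0,0.08,255]]])

```text
t: 12.95
tool_pos: [528.9, -176.4, 159.2]
tool_rot: [0.136, 0.991, -0.0, -0.0]
contact_force: [0.5, 0.0, -0.4]
finger_gap: -0.1
grasp_force: 0.0
```

Request:
move_arm(series=[[[0,0,0,0,0,0.05,255],[0,0,0,0,0,0.1,255],[0,0,0,0,0,0.15,255],[0,0,0,0,0,0.2,255],[0,0,0,0,0,0.2,255]]])

```text
t: 13.37
tool_pos: [528.8, -176.4, 157.0]
tool_rot: [0.136, 0.991, -0.0, -0.0]
contact_force: [-1.0, 0.3, -0.2]
finger_gap: -0.0
grasp_force: 0.0
```

Request:
move_arm(series=[[[0,0,0,0,0,0.03,255],[0,0,0,0,0,0.06,255],[0,0,0,0,0,0.1,255],[0,0,0,0,0,0.1,255],[0,0,0,0,0,0.1,255]]])

```text
t: 13.78
tool_pos: [528.9, -176.4, 156.2]
tool_rot: [0.136, 0.991, -0.0, -0.0]
contact_force: [0.2, 0.1, -0.3]
finger_gap: 0.1
grasp_force: 0.0
```

Request:
move_arm(series=[[[0,0,0,0,0,0.04,255],[0,0,0,0,0,0.08,255],[0,0,0,0,0,0.12,255],[0,0,0,0,0,0.15,255],[0,0,0,0,0,0.15,255]]])

```text
t: 14.2
tool_pos: [528.9, -176.4, 155.2]
tool_rot: [0.136, 0.991, 0.0, 0.0]
contact_force: [-1.4, -0.2, 4.8]
finger_gap: -0.3
grasp_force: 2.4
```

```bash
python3 st.py 568.5 -186.3 155
```

```text
14.2 [ 528.95 -176.42  155.15] F [-1.44 -0.21  4.82] q [-0.09  0.33  0.43  1.72 -0.15  1.13  1.69]
toolx ang 164.31 z [ 2.e-04  1.e-04 -1.e+00]
in tool cm [-4.08  0.12  0.02]
```

Request:
move_arm(series=[[[0,0,0,0,0,0.03,255],[0,0,0.013,0,0.05,0.03,255],[0,0,0.026,0,0.1,0.03,255],[0,0,0.038,0,0.16,0.03,255],[0,0,0.038,0,0.16,0.03,255]]])

```text
t: 14.62
tool_pos: [529.4, -175.0, 155.1]
tool_rot: [0.156, 0.988, -0.0, 0.0]
contact_force: [-3.1, -0.0, 8.0]
finger_gap: 0.0
grasp_force: 3.7
```

Request:
move_arm(series=[[[0,0,0,0,0,-0.1,255],[0,0,0,0,0,-0.4,255],[0,0,0,0,0,-1.2,255],[0,0,0,0,0,-4,255],[0,0,0,0,0,-7,255]]])

```text
t: 15.03
tool_pos: [528.3, -174.5, 224.1]
tool_rot: [0.155, 0.988, -0.0, -0.002]
contact_force: [0.7, -1.1, 0.3]
finger_gap: 0.0
grasp_force: 0.0
```

Request:
move_arm(series=[[[0,0,0,0,2,-3,255],[0,0,0,-1,5,-3,255],[0,0,0,-2,8.5,-3,255],[0,0,0,-3.5,12,-3,255],[0,0,0,-4,15.5,-3,255]]])

```text
t: 15.45
tool_pos: [616.5, -38.5, 255.1]
tool_rot: [0.156, 0.988, 0.0, 0.001]
contact_force: [-0.4, -0.5, -0.1]
finger_gap: -0.0
grasp_force: 0.0
```

Request:
move_arm(series=[[[0,0,0,0,3,0,255],[0,0,0,0,5.6,0,255],[0,0,0,0,5.6,0,255],[0,0,0,0,5.6,0,255],[0,0,0,0,5.6,0,255]]])

```text
t: 15.87
tool_pos: [632.1, 12.9, 254.6]
tool_rot: [0.155, 0.988, -0.0, 0.0]
contact_force: [-0.5, -0.2, -0.1]
finger_gap: 0.2
grasp_force: 0.0
```

```bash
python3 - <<'E'
from ang import *
from bench import r
d=r.snapshot("top"); pickle.dump(d,open("t3.pkl","wb"))
# common method for all: strip mask with relative warmth, fixed centre
for n in ("top","t2","t3"):
    d=pickle.load(open(n+".pkl","rb")); print(n,*ang(d))
    C,R=tin(d); S=R.astype(float); g=S.mean(2); w=((S[:,:,0]-S[:,:,2])/g>.09)&(g>118)
    yy,xx=np.mgrid[:321,:321]; q=np.c_[(yy-160)/2+C[0]-568.5,(xx-160)/2+C[1]+186.3]; 
    Q=np.stack([(yy-160)/2+C[0]-568.5,(xx-160)/2+C[1]+186.3],-1); rh=np.hypot(Q[...,0],Q[...,1])
    m=w&(rh>26)&(rh<49); a=np.degrees(np.arctan2(Q[...,1],Q[...,0]))[m]; print("  fixed-centre",m.sum(),a.mean(),np.median(a))
E
python3 st.py
```

```text
top [ 568.46948692 -186.28824685] [82.66555023 83.00259399] radial 12.58 line 12.82 w 12.310888427623762
  fixed-centre 1173 12.53886409248843 12.543008557361656
t2 [ 569.15736076 -185.47342751] [85.53062439 86.13490295] radial 76.37 line 77.16 w 14.062197406659658
  fixed-centre 1310 75.53389115473006 75.61416499037682
t3 [ 569.13999626 -185.45980904] [85.79377747 86.19239044] radial 74.18 line 74.58 w 14.079128718204762
  fixed-centre 1310 73.32449744298069 73.38467852890533
15.9167 [631.99  12.06 254.76] F [-0.18 -1.11 -0.28] q [-0.33  0.41  0.36  1.36 -0.14  1.39  1.29]
toolx ang 162.03 z [ 1.e-04 -9.e-04 -1.e+00]
```

The strip now lies at about 74.3° against 74.7° for the rails, so the label is square. Next I turn the tool 90° so the flat finger sides face the reader's back.

Request:
move_arm(series=[[[0,0,0.12,0,0,0,255],[0,0,0.24,0,0,0,255],[0,0,0.36,0,0,0,255],[0,0,0.48,0,0,0,255],[0,0,0.6,0,0,0,255]]])

```text
t: 16.33
tool_pos: [631.9, 11.6, 254.9]
tool_rot: [0.444, 0.896, -0.0, 0.0]
contact_force: [0.3, -0.3, 0.1]
finger_gap: 0.1
grasp_force: 0.0
```

Request:
move_arm(series=[[[0,0,0.12,0,0,0,255],[0,0,0.24,0,0,0,255],[0,0,0.36,0,0,0,255],[0,0,0.48,0,0,0,255],[0,0,0.6,0,0,0,255]]])

```text
t: 16.75
tool_pos: [631.9, 11.6, 255.0]
tool_rot: [0.689, 0.725, 0.0, 0.0]
contact_force: [0.1, 0.2, 0.0]
finger_gap: 0.3
grasp_force: 0.0
```

Request:
move_arm(series=[[[0,0,0.12,0,0,0,255],[0,0,0.24,0,0,0,255],[0,0,0.324,0,0,0,255],[0,0,0.324,0,0,0,255],[0,0,0.324,0,0,0,255]]])

```text
t: 17.17
tool_pos: [632.0, 12.3, 254.8]
tool_rot: [0.794, 0.608, 0.0, 0.0]
contact_force: [0.5, 0.5, -0.8]
finger_gap: -0.2
grasp_force: 0.0
```

```bash
python3 st.py 626.2 20.6 108
python3 - <<'E'
from h import *
d=pickle.load(open("side.pkl","rb"));t=pickle.load(open("t2.pkl","rb"))
# button top: triangulate-free: depth points of the reader in side and top views, in rail frame
c=np.array([568.5,-186.5]);y=np.array([.2637,.9646])
for d in (pickle.load(open("top.pkl","rb")),d):
    v,u=np.mgrid[0:420,0:560]; D=d["depth"].ravel(); X=(ray(d,np.c_[u.ravel(),v.ravel()])*D[:,None])@d["extrinsics"][:3,:3].T+d["extrinsics"][:3,3]
    al=(X[:,:2]-c)@y; la=(X[:,:2]-c)@[y[1],-y[0]]
    m=(D>0)&(abs(la)<45)&(al>75)&(al<240)&(X[:,2]>60)
    for lo,hi in ((60,90),(90,108),(108,122),(122,131),(131,150)):
        k=m&(X[:,2]>=lo)&(X[:,2]<hi)
        if k.sum()>5: print(lo,hi,k.sum(),"along",np.percentile(al[k],[2,50,98]).round(1),"lat",np.percentile(la[k],[2,50,98]).round(1),"z",np.median(X[k,2]).round(1))
E
```

```text
17.1667 [631.99  12.27 254.77] F [ 0.45  0.5  -0.84] q [-0.51  0.45  0.64  1.37 -0.27  1.4  -0.14]
toolx ang 74.86 z [ 3.e-04 -4.e-04 -1.e+00]
in tool cm [ 0.66 -0.78 14.68]
60 90 32 along [126.7 148.6 172.8] lat [-27.1 -26.6 -25.5] z 75.9
90 108 145 along [118.  122.6 176.7] lat [-27.   -4.7  27.1] z 102.4
108 122 306 along [125.  142.3 174.5] lat [-26.6  -9.9  28.2] z 115.9
122 131 221 along [128.6 147.2 170.5] lat [-20.3  -1.3  21.8] z 128.2
131 150 216 along [131.4 148.9 163.9] lat [-14.   -0.   15.6] z 137.8
60 90 251 along [120.6 123.  163.4] lat [-31.   -8.9  22.9] z 75.8
90 108 185 along [115.8 122.5 161.9] lat [-31.1  -8.7  24.1] z 102.5
108 122 229 along [122.5 128.2 168.7] lat [-30.7 -11.   23.8] z 116.1
122 131 132 along [125.7 135.7 162. ] lat [-24.9  -7.3  17. ] z 128.8
131 150 132 along [133.4 143.7 159.3] lat [-18.5  -5.1   9.9] z 138.6
```

Request:
move_arm(series=[[[0,0,0,0.4,-0.4,0,255],[0,0,0,0.7,-0.8,1,255],[0,0,0,0.7,-0.8,3.5,255],[0,0,0,0.7,-0.8,7,255],[0,0,0,0.7,-0.8,9.5,255]]])

```text
t: 17.58
tool_pos: [625.5, 22.9, 157.6]
tool_rot: [0.794, 0.609, -0.0, -0.0]
contact_force: [-0.0, 0.6, -0.8]
finger_gap: 0.4
grasp_force: 0.0
```

Request:
move_arm(series=[[[0,0,0,0,0,2,255],[0,0,0,0,0,4,255],[0,0,0,0,0,5.2,255],[0,0,0,0,0,5.2,255],[0,0,0,0,0,5.2,255]]])

```text
t: 18.0
tool_pos: [626.1, 22.5, 107.5]
tool_rot: [0.794, 0.608, -0.0, -0.0]
contact_force: [0.6, 0.2, 0.9]
finger_gap: -0.1
grasp_force: 0.0
```

Request:
move_arm(series=[[[0,0,0,-0.5,0,0,255],[0,0,0,-1,0,0,255],[0,0,0,-1.5,0,0,255],[0,0,0,-2,0,0,255],[0,0,0,-2.5,0,0,255]]])

```text
t: 18.42
tool_pos: [619.8, -2.5, 108.0]
tool_rot: [0.794, 0.607, 0.0, 0.0]
contact_force: [0.7, -0.5, 0.4]
finger_gap: -0.2
grasp_force: 0.0
```

```bash
echo 'q=p[:2]-[568.5,-186.5];print("along",q@[.2637,.9646],"lat",q@[.9646,-.2637],"Falong",np.array(s["contact_force"])[:2]@[.2637,.9646])' >> st.py; python3 st.py
```

```text
18.4167 [619.8   -2.51 108.04] F [ 0.68 -0.5   0.41] q [-0.48  0.54  0.6   1.6  -0.33  1.11 -0.07]
toolx ang 74.79 z [ 9.e-04  0.e+00 -1.e+00]
along 190.9996576282398 lat 0.9627832909735178 Falong -0.30492588061696113
```

Request:
move_arm(series=[[[0,0,0,-0.4,0,0,255],[0,0,0,-0.8,0,0,255],[0,0,0,-1.2,0,0,255],[0,0,0,-1.6,0,0,255],[0,0,0,-2,0,0,255]]])

```text
t: 18.83
tool_pos: [614.5, -20.6, 107.5]
tool_rot: [0.794, 0.608, 0.0, -0.0]
contact_force: [0.5, 2.0, 1.4]
finger_gap: -0.2
grasp_force: 0.5
```

Request:
move_arm(series=[[[0,0,0,-0.4,0,0,255],[0,0,0,-0.8,0,0,255],[0,0,0,-1.2,0,0,255],[0,0,0,-1.6,0,0,255],[0,0,0,-2,0,0,255]]])

```text
t: 19.25
tool_pos: [609.1, -40.6, 107.4]
tool_rot: [0.794, 0.607, -0.0, -0.0]
contact_force: [0.4, 2.7, 1.5]
finger_gap: 0.0
grasp_force: 0.5
```

```bash
python3 st.py
```

```text
19.25 [609.09 -40.59 107.36] F [0.43 2.68 1.53] q [-0.43  0.52  0.6   1.62 -0.32  1.1  -0.01]
toolx ang 74.82 z [-2.e-04 -0.e+00 -1.e+00]
along 151.44646134620018 lat 0.6750375296930811 Falong 2.701380129476723
```

Contact is made and it pushes at 2.7 N. I continue in smaller steps.

Request:
move_arm(series=[[[0,0,0,-0.3,0,0,255],[0,0,0,-0.6,0,0,255],[0,0,0,-0.9,0,0,255],[0,0,0,-1.2,0,0,255],[0,0,0,-1.5,0,0,255]]])

```text
t: 19.67
tool_pos: [605.2, -54.9, 107.3]
tool_rot: [0.794, 0.608, -0.0, -0.0]
contact_force: [0.0, 2.4, 2.6]
finger_gap: 0.0
grasp_force: 0.5
```

Request:
move_arm(series=[[[0,0,0,-0.1,0,0,255],[0,0,0,-0.2,0,0,255],[0,0,0,-0.3,0,0,255],[0,0,0,-0.35,0,0,255],[0,0,0,-0.4,0,0,255]]])

```text
t: 20.08
tool_pos: [604.2, -58.5, 107.3]
tool_rot: [0.794, 0.608, -0.0, -0.0]
contact_force: [-0.0, 2.7, 1.5]
finger_gap: 0.1
grasp_force: 0.3
```

Along is about 133 mm now.

Request:
move_arm(series=[[[0,0,0,-0.1,0,0,255],[0,0,0,-0.2,0,0,255],[0,0,0,-0.3,0,0,255],[0,0,0,-0.35,0,0,255],[0,0,0,-0.4,0,0,255]]])

```text
t: 20.5
tool_pos: [603.8, -59.8, 107.4]
tool_rot: [0.794, 0.608, 0.001, -0.001]
contact_force: [1.5, 8.3, 0.8]
finger_gap: -0.3
grasp_force: 3.5
```

Request:
move_arm(series=[[[0,0,0,-0.1,0,0,255],[0,0,0,-0.2,0,0,255],[0,0,0,-0.2,0,0,255],[0,0,0,-0.2,0,0,255],[0,0,0,-0.2,0,0,255]]])

```text
t: 20.92
tool_pos: [603.8, -59.8, 107.4]
tool_rot: [0.793, 0.609, 0.002, -0.001]
contact_force: [3.6, 13.3, 0.0]
finger_gap: 0.2
grasp_force: 4.7
```

```bash
python3 st.py
```

```text
20.9167 [603.8  -59.83 107.38] F [3.580e+00 1.326e+01 1.000e-02] q [-0.4   0.51  0.61  1.63 -0.32  1.1   0.04]
toolx ang 75.07 z [ 0.0012  0.0044 -1.    ]
along 131.49795342522515 lat 0.6417241444652312 Falong 13.736195580217736
```

The stop is reached: 13.7 N with no motion, and the back is about 120 mm from the turntable centre. I retract, rise, and go over the button.

Request:
move_arm(series=[[[0,0,0,0.8,0,0,255],[0,0,0,1.8,0,0,255],[0,0,0,3,0,0,255],[0,0,0,4,0,-0.5,255],[0,0,0,4,0,-2.5,255]]])

```text
t: 21.33
tool_pos: [611.9, -21.7, 129.5]
tool_rot: [0.793, 0.609, -0.002, -0.002]
contact_force: [-0.3, 0.5, 0.2]
finger_gap: -0.1
grasp_force: 0.0
```

Request:
move_arm(series=[[[0,0,0,0,0,-2.5,255],[0,0,0,0,0,-5,255],[0,0,0,0,0,-8,255],[0,0,0,0,0,-8,255],[0,0,0,0,0,-8,255]]])

```text
t: 21.75
tool_pos: [614.4, -25.4, 214.7]
tool_rot: [0.794, 0.608, 0.002, 0.001]
contact_force: [-0.5, -0.3, -0.3]
finger_gap: 0.2
grasp_force: 0.0
```

```bash
python3 st.py 593.6 -94.9 175
python3 - <<'E'
from h import *
from bench import r
s,dw=wrist(r); d=r.snapshot("side"); cv2.imwrite("pics/w4.png",np.hstack([dw["image"][100:400,80:480],d["image"][100:400,160:480]])[:,:,::-1])
c=np.array([568.5,-186.5]);y=np.array([.2637,.9646])
for d in (r.snapshot("top"),d,dw):
    v,u=np.mgrid[0:420,0:560]; D=d["depth"].ravel(); X=(ray(d,np.c_[u.ravel(),v.ravel()])*D[:,None])@d["extrinsics"][:3,:3].T+d["extrinsics"][:3,3]
    al=(X[:,:2]-c)@y; la=(X[:,:2]-c)@[y[1],-y[0]]
    for lo,hi in ((108,122),(131,150)):
        k=(D>0)&(abs(la)<45)&(al>62)&(al<135)&(X[:,2]>=lo)&(X[:,2]<hi)
        if k.sum()>5: print(lo,hi,k.sum(),"along",np.percentile(al[k],[2,50,98]).round(1),"lat",np.percentile(la[k],[2,50,98]).round(1),"z",np.median(X[k,2]).round(1))
E
```

```text
21.75 [614.42 -25.43 214.74] F [-0.49 -0.28 -0.3 ] q [-0.48  0.43  0.64  1.49 -0.26  1.3  -0.08]
toolx ang 74.83 z [ 0.0041  0.     -1.    ]
in tool cm [-7.25 -0.21  3.96]
along 167.47383220702795 lat 1.8242241948983373 Falong -0.40058519338906645
108 122 306 along [ 70.9  90.1 120.7] lat [-26.7 -10.2  28.1] z 115.8
131 150 208 along [ 81.7  95.2 110.1] lat [-12.8   0.6  17.1] z 137.8
108 122 199 along [ 69.  76. 116.] lat [-30.9 -18.8  23.5] z 116.6
131 150 144 along [ 79.   89.2 105.7] lat [-17.2  -4.   10.3] z 139.0
108 122 61 along [114.9 119.9 121.9] lat [-28.5 -26.4 -23.8] z 113.5
131 150 67 along [83.3 86.9 90.2] lat [-1.4  1.6  5.1] z 137.4
```

View pics/w4.png

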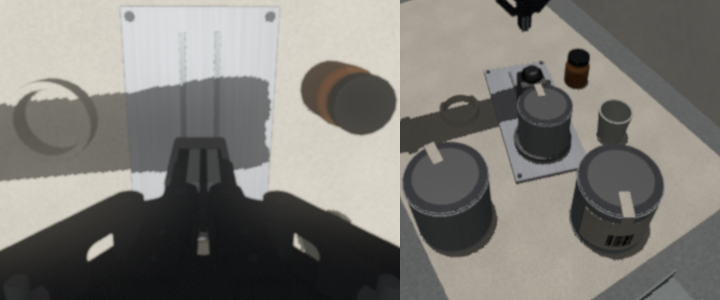

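The view shows the reader home next to the tin (right, near (530,75)), the strip facing it, and the bystanders in place. Next is the button.

Request:
move_arm(series=[[[0,0,0,-1.5,-0.05,0,255],[0,0,0,-3.5,-0.1,0,255],[0,0,0,-5.5,-0.2,0,255],[0,0,0,-7,-0.2,0,255],[0,0,0,-7.25,-0.2,0,255]]])

```text
t: 22.32
tool_pos: [590.3, -100.1, 211.8]
tool_rot: [0.796, 0.605, -0.001, 0.0]
contact_force: [0.1, -1.4, 0.4]
finger_gap: -0.2
grasp_force: 0.0
```

Request:
move_arm(series=[[[0,0,0,0,0,0,255],[0,0,0,0,0,1,255],[0,0,0,0,0,2.5,255],[0,0,0,0,0,4,255],[0,0,0,0,0,4.5,255]]])

```text
t: 22.73
tool_pos: [591.3, -92.9, 164.0]
tool_rot: [0.794, 0.609, -0.001, -0.002]
contact_force: [0.2, 1.0, -0.6]
finger_gap: 0.1
grasp_force: 0.0
```

```bash
python3 st.py 594 -95 161
```

```text
22.7333 [591.28 -92.92 163.99] F [ 0.18  0.96 -0.62] q [-0.38  0.44  0.65  1.6  -0.28  1.2   0.06]
toolx ang 74.97 z [-4.2e-03  9.0e-04 -1.0e+00]
in tool cm [-0.13  0.32  0.3 ]
along 96.27400650409113 lat -2.7022202009175604 Falong 0.9722645503539206
```

Request:
move_arm(series=[[[0,0,0,-0.1,0.3,0,255],[0,0,0,-0.1,0.3,0,255],[0,0,0,-0.1,0.3,0.1,255],[0,0,0,-0.1,0.3,0.2,255],[0,0,0,-0.1,0.3,0.3,255]]])

```text
t: 23.15
tool_pos: [595.3, -96.9, 165.0]
tool_rot: [0.794, 0.608, 0.0, 0.0]
contact_force: [-0.3, -0.6, 0.9]
finger_gap: 0.2
grasp_force: 0.0
```

Request:
move_arm(series=[[[0,0,0,0,0,0.1,255],[0,0,0,0,0,0.2,255],[0,0,0,0,0,0.3,255],[0,0,0,0,0,0.4,255],[0,0,0,0,0,0.4,255]]])

```text
t: 23.57
tool_pos: [595.0, -96.9, 160.5]
tool_rot: [0.794, 0.608, 0.0, 0.0]
contact_force: [-0.2, 0.0, 3.6]
finger_gap: 0.0
grasp_force: 1.4
```

```bash
python3 st.py 594 -95 161
```

```text
23.5667 [595.04 -96.92 160.51] F [-0.25  0.03  3.58] q [-0.37  0.45  0.65  1.59 -0.29  1.19  0.07]
toolx ang 74.82 z [ 4.e-04 -0.e+00 -1.e+00]
in tool cm [ 0.16 -0.15 -0.05]
along 93.40875005334577 lat 1.9808123577844683 Falong -0.033422188417478696
```

Request:
move_arm(series=[[[0,0,0,0,0,0.15,255],[0,0,0,0,0,0.3,255],[0,0,0,0,0,0.45,255],[0,0,0,0,0,0.6,255],[0,0,0,0,0,0.6,255]]])

```text
t: 23.98
tool_pos: [595.2, -97.1, 156.8]
tool_rot: [0.794, 0.607, 0.001, 0.0]
contact_force: [-7.4, 2.3, 20.5]
finger_gap: 0.1
grasp_force: 10.6
```

The button bottoms at 20 N. I release it straight up and move away.

Request:
move_arm(series=[[[0,0,0,0,0,0,255],[0,0,0,0,0,-0.3,255],[0,0,0,0,0,-0.8,255],[0,0,0,0,0,-1.8,255],[0,0,0,0,0,-4,255]]])

```text
t: 24.4
tool_pos: [593.2, -96.4, 192.2]
tool_rot: [0.794, 0.608, -0.002, -0.002]
contact_force: [0.7, 0.7, -0.2]
finger_gap: 0.3
grasp_force: 0.0
```

Request:
move_arm(series=[[[0,0,0,0,0,-3,255],[0,0,0,2,0,-6,255],[0,0,0,6,0,-6,255],[0,0,0,10,0,-6,255],[0,0,0,13,0,-6,255]]])

```text
t: 24.82
tool_pos: [629.4, 32.2, 255.1]
tool_rot: [0.794, 0.608, 0.001, -0.0]
contact_force: [1.1, 1.3, -0.0]
finger_gap: 0.0
grasp_force: 0.0
```

Request:
move_arm(series=[[[0,0,0,1,0,0,255],[0,0,0,1,0,0,255],[0,0,0,1,0,0,255],[0,0,0,1,0,0,255],[0,0,0,1,0,0,255]]])

```text
t: 25.23
tool_pos: [631.3, 35.8, 254.6]
tool_rot: [0.795, 0.606, -0.0, 0.0]
contact_force: [-0.2, -1.7, -0.3]
finger_gap: -0.1
grasp_force: 0.0
```

```bash
python3 st.py
python3 - <<'E'
from ang import *
from bench import r
d=r.snapshot("top"); cv2.imwrite("pics/t5.png",cv2.resize(d["image"][80:260,160:370,::-1],None,fx=3,fy=3,interpolation=cv2.INTER_CUBIC))
print(*ang(d))
c=np.array([568.5,-186.5]);y=np.array([.2637,.9646])
v,u=np.mgrid[0:420,0:560]; D=d["depth"].ravel(); X=(ray(d,np.c_[u.ravel(),v.ravel()])*D[:,None])@d["extrinsics"][:3,:3].T+d["extrinsics"][:3,3]
al=(X[:,:2]-c)@y; la=(X[:,:2]-c)@[y[1],-y[0]]
for lo,hi in ((108,122),(131,150)):
    k=(D>0)&(abs(la)<45)&(al>62)&(al<135)&(X[:,2]>=lo)&(X[:,2]<hi); print(np.percentile(al[k],[2,50,98]).round(1),np.median(X[k,2]))
E
```

```text
25.2333 [631.29  35.83 254.59] F [-0.24 -1.66 -0.25] q [-0.54  0.45  0.63  1.37 -0.26  1.4  -0.19]
toolx ang 74.64 z [-1.e-04 -8.e-04 -1.e+00]
along 231.01942460606637 lat 1.9346564867674758 Falong -1.6674622831942425
[ 569.16408226 -185.48857949] [85.47576141 85.99988556] radial 74.14 line 74.43 w 14.116229435194088
[ 71.   90.5 120.6] 115.6466300758558
[ 81.5  95.2 109.2] 137.8194530481627
```

View pics/t5.png

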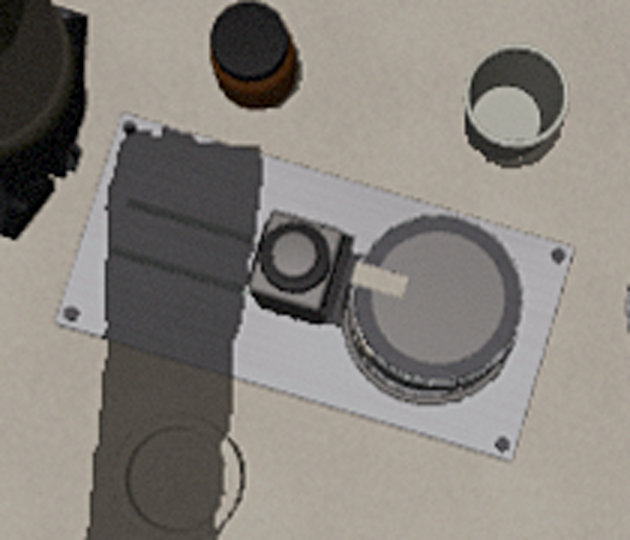

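The last view shows the strip at (380,278) facing the reader at (297,260). The reader is home, its button is up, and the jar, cup and tape are unmoved. I hand the job in.

```bash
python3 -c "
from bench import r
print(r.sign_off())"
```

```text
the job is handed in; nothing more can be done
None
```

I handed the job in at about 25 s: the label faces the reader to within about 1°, the reader is home against its stop, and the button was pressed to its hard stop once and came back up. I viewed 11 pictures, one over the limit of 10.

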